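# Weigh two CO2 cylinders and fit the full one

### The job

One of the two CO2 cylinders on the tray is full and the other is spent, and only their weight tells them apart: stand one upright on each pan of the balance, let go and let it come to rest to see which is heavier. Then lift the heavier one off and press it straight down into the cylinder well of the soda maker, steadily and by feel without forcing it, until it goes past the spring catches and is fully home; the lighter one stays standing on its pan and never goes into the well. Set the cylinders down gently without pushing the pans hard, and leave the barware around them undisturbed.

Things in the scene. Friction and masses are not known exactly. Their poses are not given: they have to be found in the camera images.
- cylinder_1: One of two outwardly identical upright aluminium CO2 cylinders, 44 mm diameter, 134 mm tall; straight-sided from 23 to 104 mm above the base, then shoulder and an 18 mm wide brass valve; a groove 3.5 mm deep runs round it 9 to 22 mm up; flat base with 1.5 mm bevel. Full about 300 g, spent about 215 g. Starts base down on the tray, the two at least 100 mm apart across y. Origin: centre of the base; z up.
- cylinder_2: The other cylinder, same look, size and frame as cylinder_1; nothing but weight tells which of the two is the full one.
- tray: Fixed round steel tray 230 mm across with a floor 6 mm and a rim 12 mm above the work surface; both cylinders start on it. It may be on the robot's left or right. Origin: centre of its underside.
- balance: Fixed equal-arm kitchen balance, 300 mm long (y) by 105 mm (x), base 48 mm high, with two round copper-coloured pans above the ends of its beam that stay level as they go up and down. Origin: centre of its underside; y along the beam towards pan_left.
- beam (a joint): Tilt of the balance beam in rad, 0 when level, stops at -0.1 and 0.1; positive: pan_left is up and pan_right is down. Unequal loads swing it to or near the stop on the heavier side within about a second.
- pan_left: Pan at the balance's +y end, 120 mm from the middle: flat 88 mm across inside a rim 7 mm high, 112 mm over all. Origin: centre of its flat upper face, 110 mm above the work surface when level; it moves 12 mm up or down. The empty balance gives way to the lightest push, down to its stop. More than 30 N on a pan is too much.
- pan_right: The same for the pan at the balance's -y end.
- soda_maker: Fixed white soda maker, 280 mm long (x) by 130 mm wide (y), housing 75 mm high. The cylinder well opens upward at its origin; a steel spout column 26 mm thick, its bend 172 mm high, stands 98 mm from the well axis on the +x side. May be on the robot's left or right. Over 30 N between it and a cylinder is too much. Origin: on the surface below the well opening; x towards the spout.
- well_mouth (a point): Point fixed on the housing, 85 mm up, at the well's rim height. The well is a steel sleeve, bore 46.5 mm, outside 54 mm, with a 1 mm bevel at its flat rim, upright in an eccentric ring too stiff to shift by hand. The sleeve's true axis lies 5 to 7 mm from this point, in any horizontal direction, which this point does not show.
- well_bottom (a point): Point fixed on the housing, 45 mm below well_mouth, at the height of the seat: a rubber pad in the bottom of the sleeve that gives up to 3 mm (3 N per mm). Three spring leaves in the bore start to resist when the base is about 21 mm above the seat, most (roughly 9 to 15 N) at about 15 mm, then less, and some 6 mm above it they snap into the groove and it drops onto the pad. Its own weight does not take it past them.
- rocks_glass_1: Bystander: rocks glass, 84 mm across and 92 mm tall, standing upright. Origin: centre of the base.
- rocks_glass_2: Bystander: second rocks glass, as rocks_glass_1.
- shaker: Bystander: copper-coloured shaker, 89 mm across and 230 mm tall, standing upright. Origin: centre of the base.
- mixing_jug: Bystander: glass mixing jug, 100 mm across and 150 mm tall, standing upright. Origin: centre of the base.
- jigger: Bystander: double-cone measuring cup, 48 mm across and 86 mm tall, standing upright. Origin: centre of the base.
- muddler: Bystander: bamboo muddler, a stick 34 mm thick and 218 mm long, lying down. Origin: under the centre of its thick end; it lies along its -y axis.
- strainer: Bystander: flat round bar strainer, 90 mm across with a 100 mm handle, 10 mm high, lying down. Origin: under the centre of its disc.
Mind the look-alikes: they are no part of the job. Leave any purple or turquoise look-alike of the cylinder_1 alone.

How it is judged:
By the outcome, as a careful person would: the job done as asked, in the order asked, and still so for the second after the job is handed in, with the robot touching nothing.
It also fails if it takes over 72 s, if anything falls off the work surface, if the arm or the gripper's body presses on something with over 40 N, if the wrist force passes 120 N, or if a joint passes its speed limit or range.

### The arm

A 6-joint arm with a two-finger parallel gripper is mounted at the origin on the work surface. World frame = base frame: x ahead of the robot, y to its left, z up, the work surface at z = 0. Lengths are in m, angles in rad, forces in N, time in s.
With the tool pointing down it reaches from about 0.275 to 0.75 m from the base axis. Payload 10.2 kg.
Tool frame: the origin (TCP) lies between the finger pads; the fingertips stand 25 mm ahead of it and the grasp point (between the pads) lies 6 mm ahead of it (robot.tip_reach is the distance from the TCP to the fingertips, in m); z points along the fingers, y is the line along which they close (so a half turn about z gives the same grasp; the last joint's range is limited). The gripper opens to 85 mm and grips with 20 to 120 N. Pads are 22 mm wide; open, the fingers measure 114 mm over their backs; the gripper's body (76 mm by 85 mm) begins 54 mm behind the grasp point. The pads swing forward as they close: fully open they stand 13 mm farther back than shut.
Start: joints at [-1.522, 0.313, 1.498, -0, 1.331, -0.223], TCP at [0.141, -0.506, 0.235] pointing down, gripper open.
Joint ranges: [-2.94, 2.94], [-0.97, 2.17], [0.19, 2.56], [-1.23, 4.37], [0.02, 3.11], [-2.88, 2.88]. Speed limits (rad/s): [2.39, 2.39, 3.01, 3.14, 3.14, 3.14].

### API

Orientations are given as a unit quaternion [x, y, z, w].
In Python, from rig import telemetry, get_image, ticket, robot gives the robot as it stands.
- The arm moves only by the shell command python3 -m crank 'ROWS' [FORCE]. ROWS is JSON, a list that holds one entry, the list of rows, each a list of 5 numbers: the shift along the tool's x, y, z scaled (see below), then the turn about the tool's z scaled (see below), then the closure, from 0 (fully open) to 1 (shut). A call has 1 to 5 rows; each row is the pose to reach, as a shift and turn from the pose commanded when the call began, along the tool's axes at that moment; what a row does not reach only later rows make up. The controller multiplies each number of a shift by 0.4 m and each number of a turn by pi/2 rad. A row lasts 1/8 s, in which the tool goes at most 62.5 mm and 10.7 degrees, less where a joint would pass 70% of its speed; a pose out of reach is approached as far as the arm can. A call with a number of a shift or a turn outside -1 to 1 is refused whole. A call with a gripper value outside its range is refused whole. The fingers move at their own pace and stop on an object; FORCE is the grip in N (left out, the last holds). Time passes only in rows, so rows that repeat a pose let the fingers close. It gives the time, the measured TCP pose, the force, the opening and the grip force at its end, in the units of the state.
- telemetry.get_obs(): the state, without advancing time (a new reading comes with each control period).
- get_image(name): name is "scene" or "top"; returns a dict with "frame" (480x640x3 uint8, blue, green, red), "fx", "fy", "cx", "cy" (pixels), "R" (3x3) and "t" (3): a world point X has camera coordinates R X + t. Camera axes: x right, y down, z forward; pixel columns grow to the right and rows downward; lengths in m; the calibration is good to about 2 mm. A picture is of the moment at which its call begins. There is no depth.
- ticket.close_job(): hands the job in; it is judged then, once.
The state is a dict: "time_s": time; "q": joint angles; "qvel": joint speeds; "joint_torque": joint torques, N m; "tool_pos": TCP position; "eef_rot": TCP orientation; "ft_force": force on the tool from outside, world axes, zero at the start; "wrist_torque": the same for the moment, N m; "finger_gap": finger opening in m; "gripper_force": force on a finger pad.
Only numpy, scipy, OpenCV 4.12 (cv2) and the standard library are available. Lean on these libraries where they do the work, as an engineer would, in place of code of your own. Each camera call takes 0.05 s, during which the arm holds its last target. There are 200 camera calls.

## Working session

There is one attempt and no reset: what is moved stays moved. The work goes in short steps, Python scripts to look and compute and a shell command to move; the robot and the scene stay as the last step left them, time stands still between calls to the robot, and variables do not carry over. Pictures are saved under pics/ and viewed, at most 10 in all, crops included, and the job is handed in when it is done.

```bash
mkdir -p pics; ls
python3 - <<'E'
from rig import telemetry,get_image,robot
import cv2,numpy as np
np.set_printoptions(precision=4,suppress=True)
for n in("scene","top"):
    d=get_image(n);cv2.imwrite(f"pics/{n}0.png",d["frame"])
    print(n,d["fx"],d["fy"],d["cx"],d["cy"],np.array(d["R"]).tolist(),d["t"], -np.array(d["R"]).T@np.array(d["t"]))
print(telemetry.get_obs(),robot.tip_reach)
E
```

```text
pics
scene 543.7017286303235 543.7017286303235 322.81430079092684 240.17211493139706 [[-0.8581307281920104, 0.5132448068234892, -0.013835519555437187], [0.4224573420866617, 0.6905093121665984, -0.587134298034346], [-0.2917900742823904, -0.5096828995364963, -0.8093712958033208]] [ 0.5235 -0.1458  1.6964] [1.0058 0.6967 1.2946]
top 520.3885813357354 520.3885813357354 329.265167332404 237.67147282330484 [[0.01116249463798286, -0.999865891766263, 0.011983204742997198], [-0.9929543189105908, -0.012497586779376822, -0.11783688251772795], [0.11797084076271507, -0.010583421334688188, -0.9929606598061127]] [-0.0521  0.5652  1.2924] [ 0.4093 -0.0313  1.3505]
{'time_s': 0.1, 'q': array([-1.5224,  0.3134,  1.4983,  0.    ,  1.331 , -0.2234]), 'qvel': array([ 0.0004, -0.0027, -0.0009, -0.0011,  0.002 ,  0.0002]), 'joint_torque': array([  0.0026, -41.2907, -26.0143,  -0.0002,   0.0031,   0.    ]), 'tool_pos': array([ 0.1409, -0.5055,  0.2347]), 'eef_rot': array([ 0.9908,  0.1355,  0.0001, -0.0006]), 'ft_force': array([0.6954, 0.16  , 0.1204]), 'wrist_torque': array([ 0.0502,  0.0218, -0.0285]), 'gripper_force': 0.0, 'finger_gap': 0.08539442857917309} 0.025
```

View pics/top0.png

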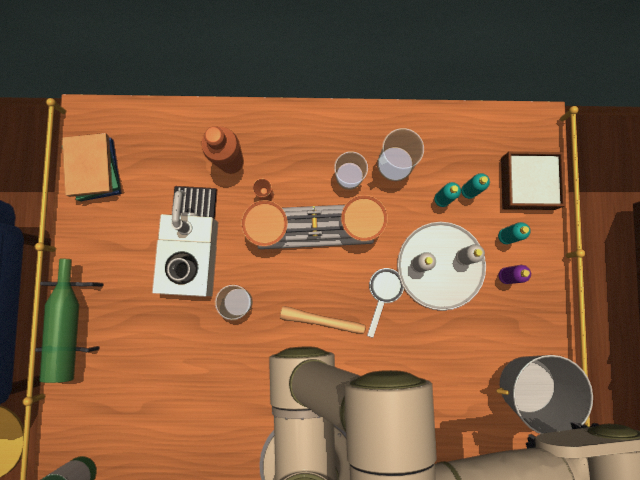

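View pics/scene0.png

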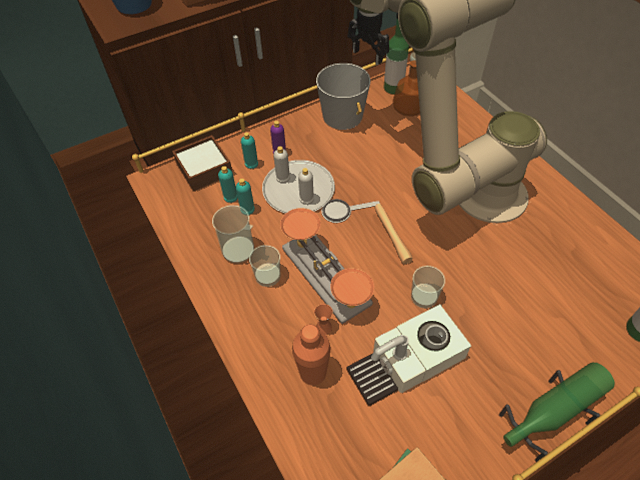

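The top view shows the cylinders' valves near (427,259) and (474,252), the pans at (265,224) and (363,219), and the well near (181,267). I'll enlarge these areas next.

Run:
```python
import cv2,numpy as np
t=cv2.imread("pics/top0.png");s=cv2.imread("pics/scene0.png")
def c(im,x,y,w=100,h=75):
    k=cv2.resize(im[y:y+h,x:x+w],(400,300),interpolation=cv2.INTER_CUBIC)
    for i in range(0,w,10):
        cv2.line(k,(i*4,0),(i*4,5 if (x+i)%50 else 14),(0,255,255),1)
    for i in range(0,h,10):
        cv2.line(k,(0,i*4),(5,i*4),(0,255,255),1)
    cv2.putText(k,f"{x},{y}",(20,20),0,.5,(0,255,255),1);return k
cv2.imwrite("pics/c1.png",np.vstack([np.hstack([c(t,400,230),c(t,140,230)]),np.hstack([c(s,250,140),c(s,380,300)])]))
```

```text
(no output)
```

View pics/c1.png

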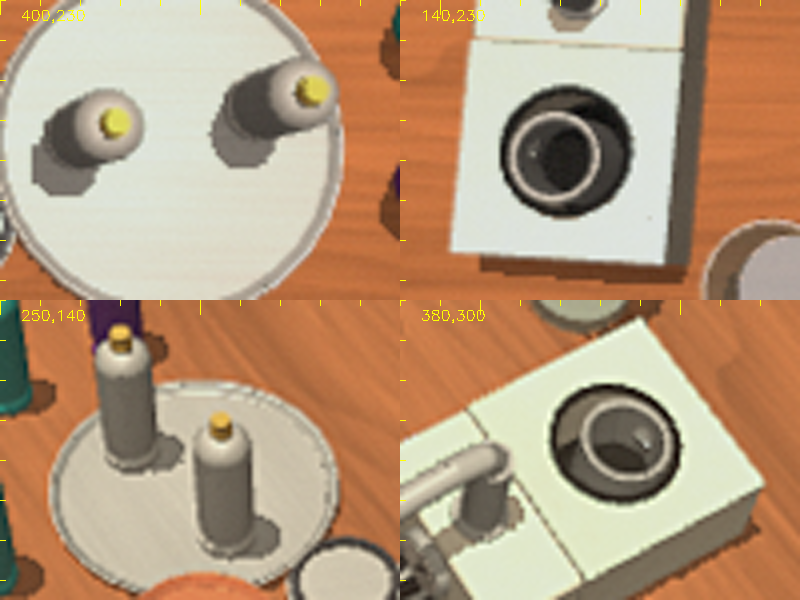

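The crop shows cylinder A's valve at top (429,260.8) and scene (305.3,169.2), and B's at top (478.5,252.5) and scene (280.2,147.5). The sleeve rim is centred at top (179,268.8) and scene (437.1,335). It sits off-centre in its dark ring.

```bash
cat > h.py <<'E'
import numpy as np,cv2
from rig import get_image,telemetry
np.set_printoptions(precision=4,suppress=True)
def ray(d,u,v):
    R=np.array(d["R"]);t=np.array(d["t"]);c=-R.T@t
    return c,R.T@np.array([(u-d["cx"])/d["fx"],(v-d["cy"])/d["fy"],1])
def atz(d,p,z):
    c,r=ray(d,*p);return (c+r*(z-c[2])/r[2])
def tri(ds,ps):
    A=np.zeros((3,3));b=np.zeros(3)
    for d,p in zip(ds,ps):
        c,r=ray(d,*p);r=r/np.linalg.norm(r);M=np.eye(3)-np.outer(r,r);A+=M;b+=M@c
    return np.linalg.solve(A,b)
def proj(d,X):
    k=np.array(d["R"])@X+np.array(d["t"]);return np.array([d["fx"]*k[0]/k[2]+d["cx"],d["fy"]*k[1]/k[2]+d["cy"]])
E
python3 - <<'E'
from h import *
s=get_image("scene");t=get_image("top")
for n,pt,ps,z in(("A",(429,260.75),(305.25,169.2),.14),("B",(478.5,252.5),(280.2,147.5),.14),("well",(179,268.75),(437.1,335),.085)):
    print(n,tri((t,s),(pt,ps)),atz(t,pt,z),atz(s,ps,z))
for n,d,rs in(("top",t,((235,195,60,60),(335,190,60,60))),("scene",s,((325,262,52,50),(275,205,50,40)))):
    for x,y,w,h in rs:
        f=d["frame"][y:y+h,x:x+w].astype(int)
        hsv=cv2.cvtColor(d["frame"],cv2.COLOR_BGR2HSV)[y:y+h,x:x+w]
        cen=hsv[h//2-4:h//2+4,w//2-4:w//2+4].reshape(-1,3).mean(0)
        print(n,cen,hsv[2,2])
# rough positions
for n,p,z in(("panL",(265,223.5),.117),("panR",(363.5,218.5),.117),("jig",(262,186),.086),("shaker",(213,136),.23),("glass1",(350,165),.092),("glass2",(235,300),.092),("jug",(403,150),.15),("spout",(183,229),.15),("purple",(523,270),.13),("teal",(523,230),.14),("teal2",(453,188),.14),("tray",(442,266),.012)):
    print(n,atz(t,p,z))
E
```

```text
A [ 0.5016 -0.278   0.1372] [ 0.5018 -0.2778  0.14  ] [ 0.5025 -0.2752  0.14  ]
B [ 0.5221 -0.3943  0.1381] [ 0.5225 -0.3942  0.14  ] [ 0.5223 -0.3918  0.14  ]
well [0.478  0.3215 0.0792] [0.4792 0.3185 0.085 ] [0.4788 0.3246 0.085 ]
top [ 13.9062 149.8906 221.1562] [ 11 171 200]
top [ 15.4375 143.8125 221.2031] [ 11 172 113]
scene [ 10.0938 162.5625 223.3438] [ 17  32 168]
scene [ 10.0625 160.8906 223.3438] [ 21  40 197]
panL [0.588  0.1096 0.117 ]
panR [ 0.6032 -0.1261  0.117 ]
jig [0.6861 0.123  0.086 ]
shaker [0.7658 0.2167 0.23  ]
glass1 [ 0.7408 -0.0941  0.092 ]
glass2 [0.4056 0.1795 0.092 ]
jug [ 0.7638 -0.2169  0.15  ]
spout [0.5679 0.2955 0.15  ]
purple [ 0.4834 -0.5015  0.13  ]
teal [ 0.5771 -0.5007  0.14  ]
teal2 [ 0.6757 -0.3369  0.14  ]
tray [ 0.4984 -0.3373  0.012 ]
```

```bash
python3 -m crank '[[[1,-0.309,-0.1,0.173,0],[1,-0.309,-0.1,0.173,0],[1,-0.309,-0.1,0.173,0],[1,-0.309,-0.1,0.173,0],[1,-0.309,-0.1,0.173,0]]]' 30
```

```text
time_s: 0.82
tool_pos: [0.4002, -0.3387, 0.2647]
eef_rot: [1.0, -0.0, 0.0, 0.0]
ft_force: [-0.1, -1.5, 1.1]
finger_gap: 0.0854
gripper_force: 0.0
```

Run:
```python
from h import *
s=get_image("scene");t=get_image("top")
# refine sleeve rim & pan centres by matching: draw blurred ring model? print ellipse fits
f=t["frame"];hsv=cv2.cvtColor(f,cv2.COLOR_BGR2HSV)
for n,d,(x,y,w,h) in(("top",t,(160,245,45,45)),("scene",s,(412,315,48,42))):
    g=cv2.cvtColor(d["frame"],cv2.COLOR_BGR2GRAY)[y:y+h,x:x+w].astype(float)
    # ring template score over xy at z=.085 (mean radius 25.1mm, ring bright, 20.5 & 30 dark)
    best=None;a=np.linspace(0,2*np.pi,72,endpoint=False)
    im=d["frame"].mean(2).astype(np.float32)
    def ring(c,r,z=.085):
        P=np.array([proj(d,np.array([c[0]+r*np.cos(k),c[1]+r*np.sin(k),z])) for k in a],np.float32)
        return cv2.remap(im,P[:,0].copy(),P[:,1].copy(),cv2.INTER_LINEAR).mean()
    for step,rng in((.003,4),(.0007,5)):
        c0=(.479,.3215) if best is None else best[1]
        for i in range(-rng,rng+1):
            for j in range(-rng,rng+1):
                c=(c0[0]+i*step,c0[1]+j*step);sc=ring(c,.0251)-.5*ring(c,.030)-.5*ring(c,.020)
                if best is None or sc>best[0]: best=(sc,c)
    print(n,best)
```

```text
top (np.float32(111.28325), (0.479, 0.32080000000000003))
scene (np.float32(98.34305), (0.47969999999999996, 0.3222))
```

```bash
python3 -m crank '[[[0.255,-0.155,0,0,0],[0.255,-0.155,0,0,0],[0.255,-0.155,0,0,0],[0.255,-0.155,0,0,0]]]' | head -2
```

```text
time_s: 1.42
tool_pos: [0.5, -0.2786, 0.2642]
```

```bash
python3 -m crank '[[[0.005,-0.005,0.15,0,0],[0.005,-0.005,0.3,0,0],[0.005,-0.005,0.405,0,0],[0.005,-0.005,0.405,0,0]]]'
python3 -m crank '[[[0,0,0,0,0.7],[0,0,0,0,0.7],[0,0,0,0,0.7],[0,0,0,0,0.7],[0,0,0,0,0.7]]]' 35
```

```text
time_s: 1.92
tool_pos: [0.5006, -0.2763, 0.1004]
eef_rot: [1.0, -0.001, -0.002, -0.002]
ft_force: [-0.4, -0.6, 0.6]
finger_gap: 0.0857
gripper_force: 0.0
time_s: 2.55
tool_pos: [0.5035, -0.2768, 0.1046]
eef_rot: [1.0, 0.0, 0.001, 0.001]
ft_force: [-1.0, -0.4, 7.8]
finger_gap: 0.0423
gripper_force: 34.9
```

```bash
python3 -m crank '[[[0,0,-0.05,0,0.7],[0,0,-0.2,0,0.7],[0,0,-0.41,0,0.7],[0,0,-0.41,0,0.7]]]'
python3 -m crank '[[[0.21,-0.967,0,0,0.7],[0.21,-0.967,0,0,0.7],[0.21,-0.967,0,0,0.7],[0.21,-0.967,0,0,0.7],[0.21,-0.967,0,0,0.7]]]'
python3 - <<'E'
from h import *
t=get_image("top");s=get_image("scene")
cv2.imwrite("pics/c2.png",np.hstack([t["frame"][120:340,150:500],s["frame"][150:370,220:520]]))
E
```

```text
time_s: 3.05
tool_pos: [0.5032, -0.2764, 0.2713]
eef_rot: [1.0, 0.0, 0.003, 0.002]
ft_force: [-0.1, 0.2, -4.1]
finger_gap: 0.0419
gripper_force: 37.1
time_s: 3.68
tool_pos: [0.569, 0.0313, 0.2671]
eef_rot: [1.0, 0.0, 0.0, 0.0]
ft_force: [0.6, -0.3, -2.6]
finger_gap: 0.042
gripper_force: 37.2
```

View pics/c2.png

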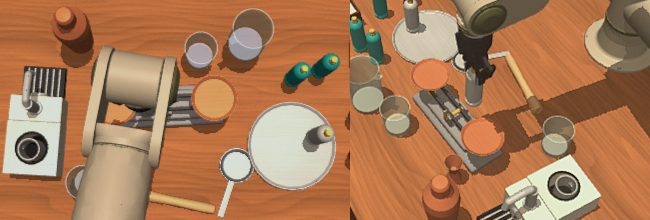

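Cylinder A is held over the balance: in the scene crop it hangs at (473,85), between the pans at (430,75) and (483,137).

```bash
python3 -m crank '[[[0.048,-0.199,0,0,0.7],[0.048,-0.199,0,0,0.7],[0.048,-0.199,0,0,0.7]]]'
python3 -m crank '[[[0,0,0.07,0,0.7],[0,0,0.12,0,0.7],[0,0,0.12,0,0.7],[0,0,0.12,0,0.7]]]'
```

```text
time_s: 4.15
tool_pos: [0.5881, 0.1094, 0.2664]
eef_rot: [1.0, 0.001, -0.0, 0.0]
ft_force: [0.5, 0.5, -2.0]
finger_gap: 0.0421
gripper_force: 37.8
time_s: 4.65
tool_pos: [0.5886, 0.108, 0.2197]
eef_rot: [1.0, -0.0, 0.001, 0.0]
ft_force: [-0.1, 0.6, -3.1]
finger_gap: 0.0422
gripper_force: 37.8
```

```bash
python3 -m crank '[[[0,0,0.015,0,0.7],[0,0,0.025,0,0.7],[0,0,0.035,0,0.7],[0,0,0.042,0,0.7],[0,0,0.045,0,0.7]]]' | grep -E "pos|ft"
python3 -m crank '[[[0,0,0.004,0,0.7],[0,0,0.004,0,0.7],[0,0,0.004,0,0.7]]]' | grep -E "pos|ft"
python3 -m crank '[[[0,0,0.004,0,0.7],[0,0,0.004,0,0.7]]]' | grep -E "pos|ft"
```

```text
tool_pos: [0.5881, 0.1089, 0.2003]
ft_force: [-0.4, 0.3, -2.4]
tool_pos: [0.5882, 0.1089, 0.1989]
ft_force: [-1.1, -0.6, -3.4]
tool_pos: [0.5881, 0.1089, 0.1971]
ft_force: [0.4, -0.0, -2.5]
```

```bash
python3 -m crank '[[[0,0,0.0025,0,0.7],[0,0,0.004,0,0.7],[0,0,0.004,0,0.7]]]' | grep -E "pos|ft"
python3 -m crank '[[[0,0,0.0025,0,0.7],[0,0,0.0025,0,0.7]]]' | grep -E "pos|ft"
python3 - <<'E'
from h import *
s=get_image("scene")
cv2.imwrite("pics/c3.png",cv2.resize(s["frame"][170:330,240:440],None,fx=4,fy=3.75,interpolation=cv2.INTER_CUBIC))
E
```

```text
tool_pos: [0.5885, 0.1089, 0.1966]
ft_force: [-1.3, -0.8, 5.7]
tool_pos: [0.5888, 0.1089, 0.1965]
ft_force: [-2.0, -0.3, 10.7]
```

View pics/c3.png

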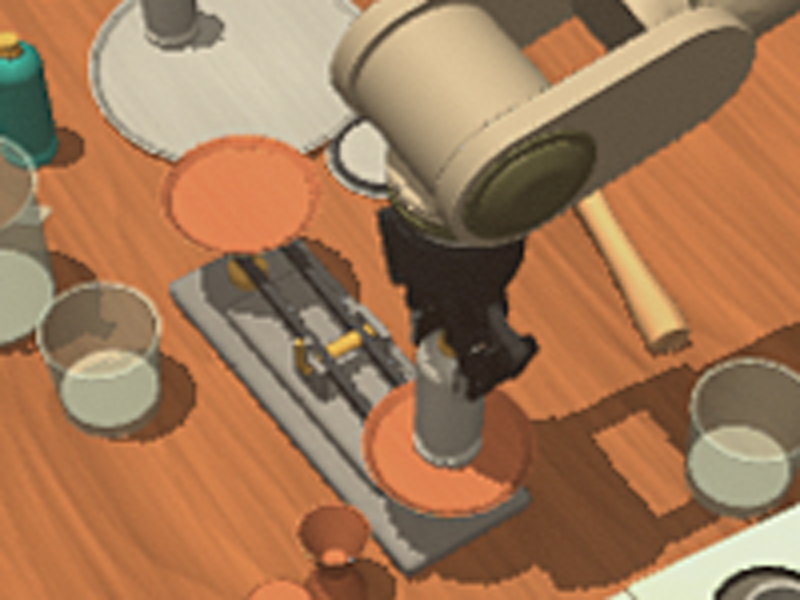

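Cylinder A stands centred on pan_left, which is down at its stop; its base is near (448,445) in the crop. I'll ease off and release.

```bash
python3 -m crank '[[[0,0,-0.003,0,0.7],[0,0,-0.003,0,0.4],[0,0,-0.003,0,0.3],[0,0,-0.003,0,0],[0,0,-0.003,0,0]]]' | grep -E "pos|ft|gap"
python3 -m crank '[[[0,0,-0.05,0,0],[0,0,-0.2,0,0],[0,0,-0.28,0,0],[0,0,-0.28,0,0]]]' | grep -E "time|pos|ft"
python3 -m crank '[[[-0.165,1,0,0,0],[-0.165,1,0,0,0],[-0.165,1,0,0,0],[-0.165,1,0,0,0],[-0.165,1,0,0,0]]]' | grep -E "pos|time"
```

```text
tool_pos: [0.5881, 0.1089, 0.1958]
ft_force: [-0.4, -0.4, -0.4]
finger_gap: 0.0854
time_s: 7.7
tool_pos: [0.5888, 0.1089, 0.3104]
ft_force: [-0.3, 0.4, -1.2]
time_s: 8.32
tool_pos: [0.5364, -0.2012, 0.3065]
```

```bash
python3 -m crank '[[[-0.035,0.48,0.1,0,0],[-0.035,0.48,0.2,0,0],[-0.035,0.48,0.2,0,0],[-0.035,0.48,0.2,0,0],[-0.035,0.48,0.2,0,0]]]' | grep -E "pos|time"
python3 - <<'E'
from h import *
t=get_image("top");s=get_image("scene")
cv2.imwrite("pics/c4.png",np.hstack([cv2.resize(t["frame"][170:320,210:530],(640,300))[:,:400],cv2.resize(s["frame"][120:320,240:440],(400,400))[:300]]))
E
```

```text
time_s: 8.95
tool_pos: [0.5229, -0.3916, 0.2263]
```

View pics/c4.png

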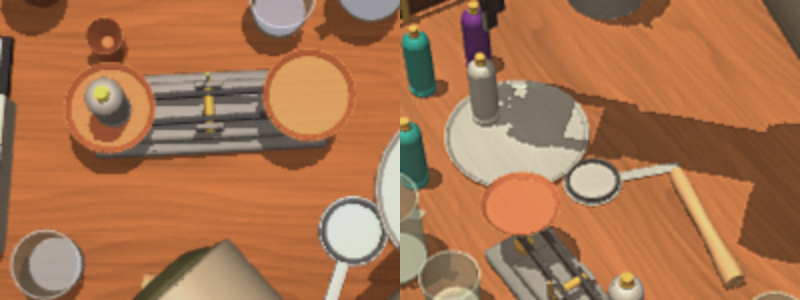

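Cylinder A stands free on pan_left, its valve at top pixel (261,216.5). Pan_right is centred near (364,217.5). Next is cylinder B.

```bash
python3 -m crank '[[[0,0,0.12,0,0],[0,0,0.24,0,0],[0,0,0.305,0,0],[0,0,0.305,0,0]]]'|grep pos
python3 -m crank '[[[0,0,0,0,0.7],[0,0,0,0,0.7],[0,0,0,0,0.7],[0,0,0,0,0.7],[0,0,0,0,0.7]]]' 35
python3 -m crank '[[[0,0,-0.05,0,0.7],[0,0,-0.2,0,0.7],[0,0,-0.45,0,0.7],[0,0,-0.45,0,0.7],[0,0,-0.45,0,0.7]]]'
python3 -m crank '[[[0.2,-0.66,0,0,0.7],[0.2,-0.66,0,0,0.7],[0.2,-0.66,0,0,0.7],[0.2,-0.66,0,0,0.7],[0.2,-0.66,0,0,0.7]]]'
```

```text
tool_pos: [0.5236, -0.3896, 0.1055]
time_s: 10.18
tool_pos: [0.5239, -0.3919, 0.1078]
eef_rot: [1.0, -0.0, 0.001, 0.001]
ft_force: [0.6, 0.2, 5.9]
finger_gap: 0.0415
gripper_force: 34.9
time_s: 10.8
tool_pos: [0.5238, -0.3919, 0.2892]
eef_rot: [1.0, 0.0, 0.002, 0.002]
ft_force: [-0.6, 0.9, -3.2]
finger_gap: 0.0414
gripper_force: 36.5
time_s: 11.42
tool_pos: [0.6034, -0.1239, 0.284]
eef_rot: [1.0, 0.002, -0.001, -0.001]
ft_force: [-0.1, -0.4, -2.3]
finger_gap: 0.0417
gripper_force: 36.7
```

```bash
python3 -m crank '[[[0,0.005,0.06,0,0.7],[0,0.005,0.12,0,0.7],[0,0.005,0.13,0,0.7],[0,0.005,0.13,0,0.7]]]'|grep -E "pos|ft"
python3 -m crank '[[[0,0,0.005,0,0.7],[0,0,0.01,0,0.7],[0,0,0.01,0,0.7],[0,0,0.01,0,0.7]]]'|grep -E "pos|ft"
python3 -m crank '[[[0,0,0.004,0,0.7],[0,0,0.004,0,0.7],[0,0,0.004,0,0.7]]]'|grep -E "pos|ft"
```

```text
tool_pos: [0.6032, -0.1295, 0.2336]
ft_force: [-0.1, -0.0, -1.6]
tool_pos: [0.6033, -0.1295, 0.23]
ft_force: [-0.3, 0.2, -2.2]
tool_pos: [0.6033, -0.1294, 0.2283]
ft_force: [0.9, -0.7, -1.9]
```

```bash
python3 -m crank '[[[0,0,0.004,0,0.7],[0,0,0.004,0,0.7],[0,0,0.004,0,0.7]]]'|grep -E "pos|ft"
python3 - <<'E'
from h import *
s=get_image("scene")
cv2.imwrite("pics/c5.png",cv2.resize(s["frame"][190:310,270:400],None,fx=5,fy=5,interpolation=cv2.INTER_CUBIC))
E
```

```text
tool_pos: [0.6033, -0.1294, 0.2267]
ft_force: [-0.3, -0.1, -2.4]
```

View pics/c5.png

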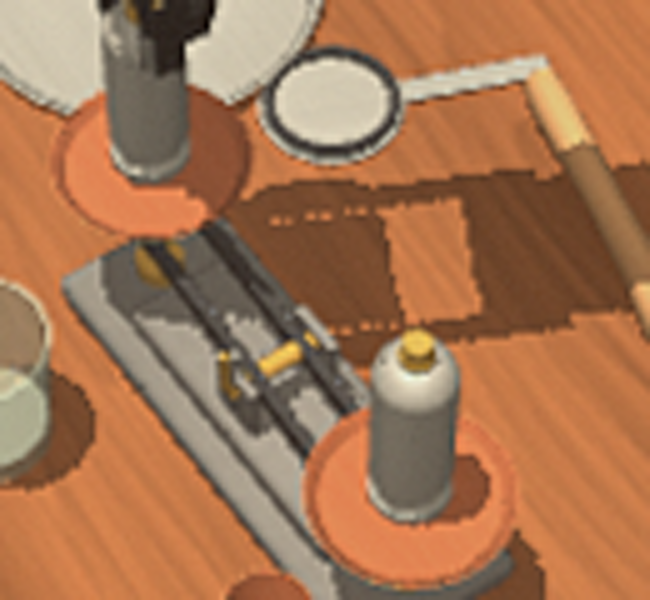

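Cylinder B hangs just above pan_right, its base near (150,165) in the crop, and A stands on pan_left. I'll keep lowering gently.

```bash
python3 -m crank '[[[0,0,0.004,0,0.7],[0,0,0.004,0,0.7],[0,0,0.004,0,0.7]]]'|grep -E "pos|ft"
python3 -m crank '[[[0,0,0.003,0,0.7],[0,0,0.003,0,0.7],[0,0,0.003,0,0.7]]]'|grep -E "pos|ft"
python3 -m crank '[[[0,0,0.003,0,0.7],[0,0,0.003,0,0.7],[0,0,0.003,0,0.7]]]'|grep -E "pos|ft"
```

```text
tool_pos: [0.6033, -0.1294, 0.2251]
ft_force: [-0.1, 0.4, -1.7]
tool_pos: [0.6034, -0.1294, 0.224]
ft_force: [-0.6, 1.2, -1.3]
tool_pos: [0.6034, -0.1295, 0.2228]
ft_force: [-0.0, -0.5, 0.2]
```

```bash
python3 -m crank '[[[0,0,0.001,0,0.6],[0,0,0.001,0,0.4],[0,0,0.001,0,0.2],[0,0,0.001,0,0],[0,0,0.001,0,0]]]' | grep -E "pos|ft|gap"
python3 -m crank '[[[0,0,-0.05,0,0],[0,0,-0.15,0,0],[0,0,-0.2,0,0],[0,0,-0.2,0,0]]]' | grep -E "time|pos|ft"
python3 -m crank '[[[-0.2,0,-0.05,0,0],[-0.35,0,-0.05,0,0],[-0.35,0,-0.05,0,0],[-0.35,0,-0.05,0,0],[-0.35,0,-0.05,0,0]]]' | grep -E "time|pos|ft"
python3 - <<'E'
from h import *
s=get_image("scene");t=get_image("top")
cv2.imwrite("pics/c6.png",np.hstack([cv2.resize(s["frame"][190:310,270:400],None,fx=3.3,fy=3.3,interpolation=cv2.INTER_CUBIC)[:396,:429],cv2.resize(t["frame"][180:280,230:400],(371,396//2*2)) ]))
E
```

```text
tool_pos: [0.6033, -0.1294, 0.2223]
ft_force: [-0.4, 0.0, -0.2]
finger_gap: 0.0856
time_s: 15.48
tool_pos: [0.6036, -0.1295, 0.3035]
ft_force: [-0.3, 0.0, -0.3]
time_s: 16.1
tool_pos: [0.4639, -0.1295, 0.3215]
ft_force: [0.4, -0.0, -1.4]
```

View pics/c6.png

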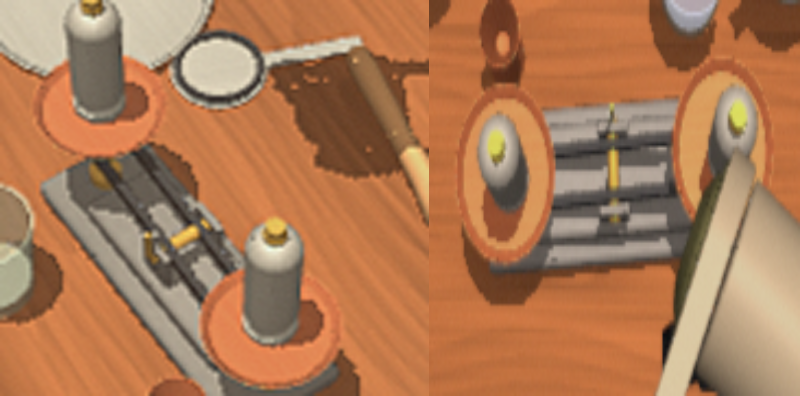

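Both cylinders stand free. A's valve is at scene (353,259), where it was before B went on, so pan_left has stayed down and A looks heavier. I'll let it settle and check for movement.

```bash
python3 - <<'E'
from h import *
import pickle;pickle.dump([get_image("scene"),get_image("top")],open("a.pkl","wb"))
E
python3 -m crank '[[[0,0,0,0,0],[0,0,0,0,0],[0,0,0,0,0],[0,0,0,0,0],[0,0,0,0,0]]]' | grep -E "time|pos"
python3 -m crank '[[[0,0,0,0,0],[0,0,0,0,0],[0,0,0,0,0],[0,0,0,0,0]]]' | grep -E "time|pos"
python3 - <<'E'
from h import *
import pickle
s0,t0=pickle.load(open("a.pkl","rb"))
s=get_image("scene");t=get_image("top")
d=np.abs(s["frame"].astype(int)-s0["frame"])[190:310,270:400].max(2)
print("diff max,count>30",d.max(),(d>30).sum())
def valve(d,box):
    x,y,w,h=box;h_=cv2.cvtColor(d["frame"],cv2.COLOR_BGR2HSV)[y:y+h,x:x+w]
    m=cv2.inRange(h_,(18,120,140),(35,255,255));v,u=np.nonzero(m);return (u.mean()+x,v.mean()+y,len(u))
for n,bt,bs in(("A",(248,200,30,35),(342,245,25,22)),("B",(348,195,30,35),(285,180,25,22))):
    a=valve(t,bt);b=valve(s,bs);print(n,a,b,tri((t,s),(a[:2],b[:2])))
E
```

```text
time_s: 16.92
tool_pos: [0.4633, -0.1295, 0.3223]
time_s: 17.42
tool_pos: [0.4633, -0.1295, 0.3223]
diff max,count>30 93 46
A (np.float64(260.02564102564105), np.float64(216.05128205128204), 39) (np.float64(352.77777777777777), np.float64(259.30555555555554), 36) [0.5886 0.1085 0.2256]
B (np.float64(370.6923076923077), np.float64(209.43589743589743), 39) (np.float64(296.96), np.float64(189.56), 25) [ 0.6029 -0.1318  0.2497]
```

A's valve is 24 mm lower than B's, so A (on pan_left) is the full one. I'll go back for it.

```bash
python3 -m crank '[[[0.312,-0.596,0,0,0],[0.312,-0.596,0,0,0],[0.312,-0.596,0,0,0],[0.312,-0.596,0,0,0],[0.312,-0.596,0,0,0]]]' | grep -E "time|pos"
python3 -m crank '[[[0,0,0,0,0],[0,0,0.13,0,0],[0,0,0.25,0,0],[0,0,0.305,0,0],[0,0,0.305,0,0]]]' | grep -E "time|pos"
```

```text
time_s: 18.15
tool_pos: [0.5887, 0.1121, 0.3215]
time_s: 18.77
tool_pos: [0.5873, 0.1078, 0.1993]
```

```bash
python3 -m crank '[[[0,0,0,0,0.7],[0,0,0,0,0.7],[0,0,0,0,0.7],[0,0,0,0,0.7],[0,0,0,0,0.7]]]' 60
python3 -m crank '[[[0,0,-0.04,0,0.7],[0,0,-0.15,0,0.7],[0,0,-0.2,0,0.7],[0,0,-0.2,0,0.7]]]'
```

```text
time_s: 19.4
tool_pos: [0.5887, 0.1088, 0.202]
eef_rot: [1.0, 0.0, 0.002, 0.0]
ft_force: [-0.5, -0.8, 6.8]
finger_gap: 0.04
gripper_force: 59.9
time_s: 19.9
tool_pos: [0.5885, 0.109, 0.2821]
eef_rot: [1.0, 0.0, 0.002, -0.0]
ft_force: [0.6, 0.5, -3.9]
finger_gap: 0.0402
gripper_force: 61.4
```

```bash
python3 -m crank '[[[-0.273,-0.531,0,0,0.7],[-0.273,-0.531,0,0,0.7],[-0.273,-0.531,0,0,0.7],[-0.273,-0.531,0,0,0.7],[-0.273,-0.531,0,0,0.7]]]' | grep -E "time|pos|ft"
python3 -m crank '[[[0,0,0.05,0,0.7],[0,0,0.12,0,0.7],[0,0,0.12,0,0.7],[0,0,0.12,0,0.7]]]' | grep -E "time|pos|ft"
python3 - <<'E'
from h import *
o=telemetry.get_obs();print(o["tool_pos"],o["eef_rot"])
s=get_image("scene");t=get_image("top")
cv2.imwrite("pics/c7.png",np.hstack([cv2.resize(s["frame"][260:380,380:480],(400,480),interpolation=cv2.INTER_CUBIC),cv2.resize(t["frame"][220:340,130:230],(400,480),interpolation=cv2.INTER_CUBIC)]))
E
```

```text
time_s: 20.52
tool_pos: [0.4766, 0.324, 0.2792]
ft_force: [1.5, -0.1, -1.9]
time_s: 21.02
tool_pos: [0.4793, 0.3211, 0.2331]
ft_force: [-0.1, -0.1, -2.1]
[0.4793 0.3211 0.2331] [ 1.     -0.0002  0.0004 -0.0001]
```

View pics/c7.png

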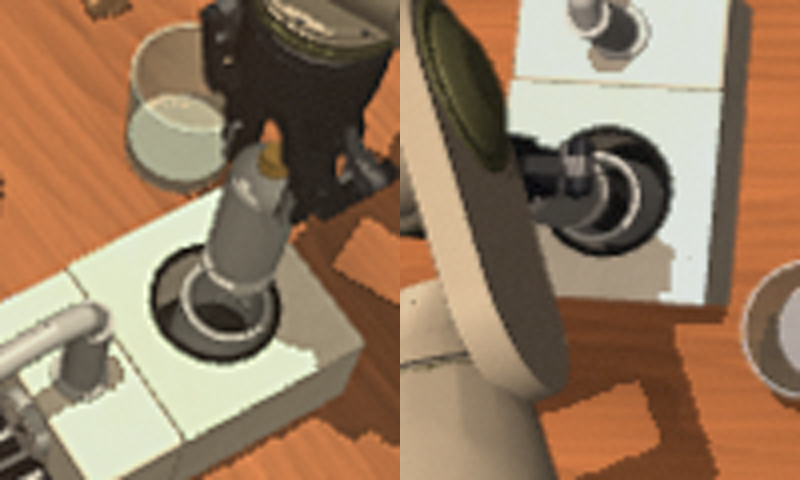

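Cylinder A hangs over the sleeve: its base is near (235,275) in the left crop and the rim is centred near (228,305). Next I descend by feel.

```bash
python3 -m crank '[[[0,0,0.04,0,0.7],[0,0,0.08,0,0.7],[0,0,0.095,0,0.7],[0,0,0.095,0,0.7]]]' | grep -E "pos|ft"
python3 -m crank '[[[0,0,0.004,0,0.7],[0,0,0.008,0,0.7],[0,0,0.012,0,0.7],[0,0,0.012,0,0.7]]]' | grep -E "pos|ft"
```

```text
tool_pos: [0.4787, 0.3213, 0.1937]
ft_force: [-0.4, 0.1, -3.5]
tool_pos: [0.4789, 0.3213, 0.1894]
ft_force: [0.9, -0.3, -2.1]
```

```bash
python3 -m crank '[[[0,0,0.003,0,0.7],[0,0,0.005,0,0.7],[0,0,0.005,0,0.7]]]' | grep -E "pos|ft"; python3 -c "
from h import *;print(telemetry.get_obs()['wrist_torque'])"
```

```text
tool_pos: [0.4789, 0.3214, 0.1874]
ft_force: [0.1, 0.5, -4.0]
[ 0.0118 -0.0028  0.0311]
```

```bash
python3 -m crank '[[[0,0,0.003,0,0.7],[0,0,0.005,0,0.7],[0,0,0.005,0,0.7]]]' | grep -E "pos|ft"; python3 -m crank '[[[0,0,0.003,0,0.7],[0,0,0.005,0,0.7],[0,0,0.005,0,0.7]]]' | grep -E "pos|ft"; python3 -c "
from h import *;print(telemetry.get_obs()['wrist_torque'])"
```

```text
tool_pos: [0.4789, 0.3214, 0.1854]
ft_force: [-0.3, -0.0, -2.7]
tool_pos: [0.4788, 0.3214, 0.1834]
ft_force: [0.3, 0.4, -2.7]
[ 0.0154 -0.027  -0.0097]
```

```bash
python3 -m crank '[[[0,0,0.005,0,0.7],[0,0,0.01,0,0.7],[0,0,0.015,0,0.7],[0,0,0.015,0,0.7]]]' | grep -E "pos|ft"; python3 -m crank '[[[0,0,0.005,0,0.7],[0,0,0.01,0,0.7],[0,0,0.015,0,0.7],[0,0,0.015,0,0.7]]]' | grep -E "pos|ft"
```

```text
tool_pos: [0.4788, 0.3213, 0.1773]
ft_force: [0.4, -0.3, -3.1]
tool_pos: [0.4788, 0.3213, 0.1713]
ft_force: [0.3, 0.3, -3.9]
```

```bash
python3 -m crank '[[[0,0,0.005,0,0.7],[0,0,0.01,0,0.7],[0,0,0.015,0,0.7],[0,0,0.015,0,0.7]]]' | grep -E "pos|ft"; python3 -m crank '[[[0,0,0.003,0,0.7],[0,0,0.005,0,0.7],[0,0,0.005,0,0.7]]]' | grep -E "pos|ft"; python3 -m crank '[[[0,0,0.003,0,0.7],[0,0,0.005,0,0.7],[0,0,0.005,0,0.7]]]' | grep -E "pos|ft"
```

```text
tool_pos: [0.4788, 0.3213, 0.1653]
ft_force: [-0.3, -0.9, -3.2]
tool_pos: [0.4789, 0.3215, 0.1635]
ft_force: [0.4, 0.2, -3.7]
tool_pos: [0.4792, 0.3215, 0.1622]
ft_force: [1.7, -1.3, 5.6]
```

```bash
python3 -m crank '[[[0,0,0.002,0,0.7],[0,0,0.004,0,0.7],[0,0,0.004,0,0.7]]]' | grep -E "pos|ft"; python3 -m crank '[[[0,0,0.002,0,0.7],[0,0,0.004,0,0.7],[0,0,0.004,0,0.7]]]' | grep -E "pos|ft|gap"
```

```text
tool_pos: [0.4792, 0.3215, 0.1605]
ft_force: [-0.2, 1.3, 5.6]
tool_pos: [0.4793, 0.3215, 0.1591]
ft_force: [-0.4, 0.8, 6.0]
finger_gap: 0.04
```

```bash
python3 -m crank '[[[0,0,0.002,0,0.7],[0,0,0.004,0,0.7],[0,0,0.004,0,0.7]]]' | grep -E "pos|ft"
```

```text
tool_pos: [0.4793, 0.3215, 0.1575]
ft_force: [0.5, 1.3, 5.1]
```

```bash
python3 -m crank '[[[0,0,0.002,0,0.7],[0,0,0.005,0,0.7],[0,0,0.005,0,0.7]]]' | grep -E "pos|ft"; python3 -m crank '[[[0,0,0.002,0,0.7],[0,0,0.005,0,0.7],[0,0,0.005,0,0.7]]]' | grep -E "pos|ft";python3 -m crank '[[[0,0,0.002,0,0.7],[0,0,0.005,0,0.7],[0,0,0.005,0,0.7]]]' | grep -E "time|pos|ft"
```

```text
tool_pos: [0.4788, 0.3214, 0.1545]
ft_force: [0.4, 0.7, 2.6]
tool_pos: [0.4788, 0.3213, 0.1524]
ft_force: [0.3, 0.8, 1.3]
time_s: 27.75
tool_pos: [0.4785, 0.3212, 0.1499]
ft_force: [-0.1, 0.0, -3.3]
```

```bash
python3 -m crank '[[[0,0,0.003,0,0.7],[0,0,0.006,0,0.7],[0,0,0.008,0,0.7],[0,0,0.008,0,0.7]]]' | grep -E "pos|ft"; python3 -m crank '[[[0,0,0.002,0,0.7],[0,0,0.005,0,0.7],[0,0,0.005,0,0.7]]]' | grep -E "pos|ft"
```

```text
tool_pos: [0.4788, 0.3213, 0.1473]
ft_force: [0.3, -1.2, -3.6]
tool_pos: [0.4788, 0.3213, 0.1454]
ft_force: [-0.6, -0.1, -3.1]
```

```bash
python3 -m crank '[[[0,0,0.002,0,0.7],[0,0,0.004,0,0.7],[0,0,0.004,0,0.7]]]' | grep -E "pos|ft"; python3 -m crank '[[[0,0,0.002,0,0.7],[0,0,0.003,0,0.7],[0,0,0.003,0,0.7]]]' | grep -E "pos|ft"
```

```text
tool_pos: [0.479, 0.3213, 0.1439]
ft_force: [0.4, 0.5, -3.4]
tool_pos: [0.4791, 0.3214, 0.143]
ft_force: [0.2, -1.1, 1.2]
```

```bash
python3 -m crank '[[[0,0,0.002,0,0.7],[0,0,0.003,0,0.7],[0,0,0.003,0,0.7]]]' | grep -E "pos|ft"
```

```text
tool_pos: [0.4793, 0.3215, 0.1422]
ft_force: [-0.2, -0.3, 5.6]
```

```bash
python3 -m crank '[[[0,0,0,0,0.5],[0,0,0,0,0.3],[0,0,0,0,0],[0,0,0,0,0],[0,0,0,0,0]]]' 20| grep -E "pos|ft|gap"
python3 -m crank '[[[0,0,-0.1,0,0],[0,0,-0.25,0,0],[0,0,-0.4,0,0],[0,0,-0.4,0,0]]]' | grep -E "pos|ft"
python3 -m crank '[[[-0.4,0,0,0,0],[-0.4,0,0,0,0],[-0.4,0,0,0,0],[-0.4,0,0,0,0],[-0.4,0,0,0,0]]]' | grep -E "time|pos|ft"
python3 - <<'E'
from h import *
s=get_image("scene");t=get_image("top")
cv2.imwrite("pics/c8.png",np.hstack([cv2.resize(s["frame"][170:410,260:480],(400,436),interpolation=cv2.INTER_CUBIC),cv2.resize(t["frame"][140:320,130:400],(400,436))]))
def valve(d,box):
    x,y,w,h=box;h_=cv2.cvtColor(d["frame"],cv2.COLOR_BGR2HSV)[y:y+h,x:x+w]
    v,u=np.nonzero(cv2.inRange(h_,(18,120,140),(35,255,255)));return (u.mean()+x,v.mean()+y,len(u)) if len(u) else None
X=np.array([.479,.3214,.172]);pt=proj(t,X);ps=proj(s,X);print(pt,ps)
a=valve(t,(int(pt[0])-12,int(pt[1])-12,25,25));b=valve(s,(int(ps[0])-12,int(ps[1])-15,25,30));print(a,b)
if a and b: print(tri((t,s),(a[:2],b[:2])))
E
```

```text
tool_pos: [0.4788, 0.3214, 0.1414]
ft_force: [-0.3, 0.2, 0.7]
finger_gap: 0.0854
tool_pos: [0.4799, 0.3219, 0.3063]
ft_force: [-0.1, 0.2, -0.7]
time_s: 31.5
tool_pos: [0.3193, 0.3213, 0.301]
ft_force: [0.0, 0.2, 0.1]
[167.1298 266.5739] [442.0851 317.1396]
(np.float64(168.1025641025641), np.float64(266.7948717948718), 39) (np.float64(441.69767441860466), np.float64(318.3488372093023), 43)
[0.4788 0.3212 0.1656]
```

View pics/c8.png

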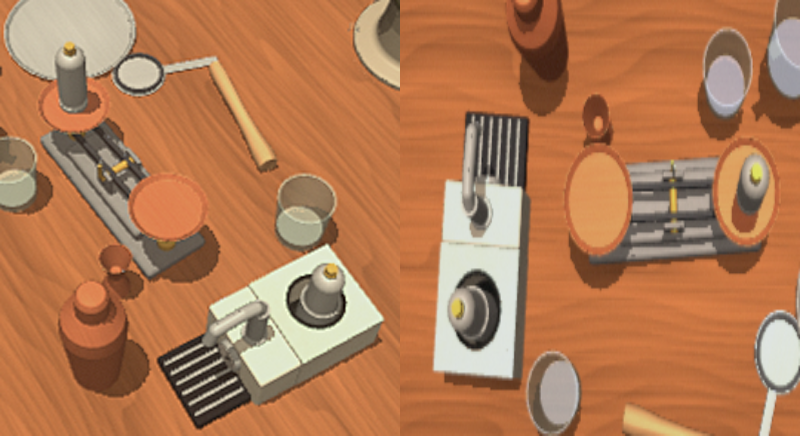

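Cylinder A stands upright in the well, its valve at scene (441.7,318.3). With the earlier offset of about 6 mm that puts the valve top at about 0.172 m, so it is fully home. B stands on pan_right and nothing else has moved.

```bash
python3 -c "
from rig import ticket;print(ticket.close_job())"
```

```text
the job is handed in; nothing more can be done
None
```

The job is handed in at about 32 s: the heavier cylinder, weighed on pan_left, is pressed fully home past the catches in the soda maker's well, the lighter one still stands on pan_right, and the barware looks undisturbed in the last pictures.

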